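# Hold the radius die down in its sprung cradle

### The arm

A 6-joint arm with a two-finger parallel gripper is mounted at the origin on the work surface. World frame = base frame: x ahead of the robot, y to its left, z up, the work surface at z = 0. Lengths are in m, angles in degrees, forces in N, time in s.
With the tool pointing down it reaches from about 0.425 to 0.95 m from the base axis. Payload 3.5 kg.
Tool frame: the origin (TCP) lies at the very end of the fingers, on their centre line; the grasp point (between the pads) lies 19 mm behind it; z points along the fingers, y is the line along which they close (so a half turn about z gives the same grasp; the last joint's range is limited). The gripper opens to 85 mm and grips with 20 to 120 N. Pads are 22 mm wide; open, the fingers measure 114 mm over their backs; the gripper's body (76 mm by 85 mm) begins 54 mm behind the grasp point. The pads swing forward as they close: fully open they stand 13 mm farther back than shut.
Start: joints at [66.291, 16.404, 90.338, -0, 73.258, -8.594], TCP at [0.176, 0.652, 0.231] pointing down, gripper open.
Joint ranges: [-158.93, 158.93], [-51.34, 127.21], [12.03, 142.37], [-87.48, 267.48], [13.55, 161.25], [-162.69, 162.69]. Speed limits (degrees/s): [159.86, 159.86, 180, 180, 180, 180].

### API

Orientations are given as a 3x3 rotation matrix whose columns are the frame's x, y, z axes.
In Python, from station import bot gives the robot as it stands. The module is installed in compiled form; this text tells all that it offers.
- The arm moves only by the shell command python3 -m handwheel 'ROWS' [FORCE]. ROWS is JSON, a list of rows, each a list of 3 entries, a list of its own where there are three numbers: the shift along the tool's x, y, z in units of 30 mm (1.0 is 30 mm), then the turn about the tool's z in rad, then the opening, from -1 (shut) to 1 (fully open). In form: [[[dx, dy, dz], twist, hand], ...]. A call has 1 to 12 rows; each row shifts and turns the commanded pose from where the row before left it, along the tool's axes as they then stand; what a row does not reach is not made up. A row lasts 1/12 s, in which the tool goes at most 41.7 mm and 7.16 degrees, less where a joint would pass 70% of its speed; a pose out of reach is approached as far as the arm can. A call is refused whole if a number of a shift passes 1 or a number of a turn 0.125, either way. A call with a gripper value outside its range is refused whole. The fingers move at their own pace and stop on an object; FORCE is the grip in N (left out, the last holds). Time passes only in rows, so rows that do not move let the fingers close. It gives the time, the measured TCP pose, the force, the opening and the grip force at its end, in the units of the state.
- bot.state(): the state, without advancing time (a new reading comes with each control period).
- bot.camera(name): name is "side" or "top"; returns the picture (384x512x3 uint8, red, green, blue); there is no depth.
- bot.camera_params(name): a dict with "K" (3x3 intrinsics, pixels), "k1" (the pictures are not rectified: a ray, as slopes to the right and down, at radius r is drawn at 1 + k1 r^2 times it, then the intrinsics apply), "pose" (4x4, takes a point from camera to world coordinates). Camera axes: x right, y down, z forward; pixel columns grow to the right and rows downward; lengths in m; the calibration is good to about 2 mm. A picture is of the moment at which its call begins. camera_params takes no time and is no camera call.
- bot.finish_job(): hands the job in; it is judged then, once.
The state is a dict: "time_s": time; "joint_pos": joint angles; "qvel": joint speeds; "effort": joint torques, N m; "position": TCP position; "tcp_rot": TCP orientation; "ft_force": force on the tool from outside, world axes, zero at the start; "torque": the same for the moment, N m; "gripper_width": opening from 0.0 (shut) to 1.0 (fully open); "grasp_force": force on a finger pad.
Only numpy, scipy, OpenCV 4.12 (cv2) and the standard library are available. Lean on these libraries where they do the work, as an engineer would, in place of code of your own. Each camera call takes 0.05 s, during which the arm holds its last target. There are 200 camera calls.

### The job

Flip the cradle's hinged cover plate right over onto its rest, then set the larger of the two ball-nosed dies upright, round end down, in the sprung ring cradle and press it all the way down against the springs. Finish while still holding the die pressed down, so that I can slip the locking pin in; do not let go or ease off. Leave the other things on the tray where they are.

Things in the scene. Friction and masses are not known exactly. Their poses are not given: they have to be found in the camera images.
- cradle: Fixed dark steel die cradle; place and yaw vary. Origin on the tray floor (4 mm above the work surface) under the ring's centre; z up, +x from the ring towards the hinge. Base plate 10 mm thick, x -70 to 180, y -65 to 65 mm. Two hinge posts 62 mm high at x 55, y +-54; rest block 56 mm high at x 168 for the opened plate
- hinge_axis (a point): Middle of the cover plate's hinge axis, at x = 55, y = 0, z = 58 mm in the cradle's frame; the axis runs along the cradle's y
- flap (a joint): Turn of the hinged steel cover plate (95 x 84 x 3 mm), rad: 0 = closed, level over the ring; 1.57 upright; 3.14 = flipped right over, level on the far (+x) side of the cradle. The free edge lifts first. Light (0.13 kg, under 2 N at the bar); falls by its own weight either side of upright
- flap_bar (a point): Grip point on the axis of the round handle bar (10 mm diameter, parallel to the hinge axis and 105 mm from it) at the plate's free edge. The bar sticks out 41 mm sideways past the plate on the cradle's -y side; this point is 22 mm past the plate's edge, 62 mm above the work surface when closed. Moves with the plate
- ring (a joint): How far the sprung ring is pressed down, m: 0 = up, 0.016 = fully down on its stop. About 9 N starts it and 17 N bottoms it (including the die's own weight of 5 to 7.4 N, which alone does not move it)
- ring_rim (a point): Centre of the upper rim of the sprung steel ring, 50 mm above the cradle's origin when up; moves down with the ring. The ring is a funnel 18 mm high, inner diameter 60 mm at the rim, 36 mm at the bottom, open below. With the large die sitting in it upright, the die's origin is 19.5 mm below this point
- large_die: The larger ball-nosed die, polished steel, loose, standing upright on the tray: a ball of 54 mm diameter with a small flat of 24 mm diameter underneath, and a straight round neck of 26 mm diameter from 48 mm up to the flat top at 92 mm. Mass about 0.5 to 0.75 kg. Origin at the centre of its underside, z up along the neck. Stands either left or right of the cradle
- small_die: The smaller die of the same shape: ball 36 mm diameter, neck 18 mm diameter, 66 mm high; origin at the centre of its underside. Stands on the other side; to be left alone
- clamp: Cast steel hold-down clamp, a bridge 95 x 34 x 53 mm with a bolt on top, near the tray's far left; origin under its centre. Leave alone
- stop_finger: Stop finger, L-shaped block 100 x 24 x 34 mm, at the tray's far right; origin under its centre. Leave alone
- hammer_head: Bronze hammer head, 86 mm long, 30 mm thick, lying at the tray's far right; origin under its centre. Leave alone
Things that resemble listed ones, but are neither listed nor needed, are in the scene too. What is shaped like the large_die but purple or turquoise is not meant.

How it is judged (in metres and radians):
On the way, in this order (a step that is already met when the one before it is completed fails the run):
1. the cover plate is flipped right over (value of joint flap above 2.8 rad), for 0.2 s.
2. the large die stands in the ring and is pressed down (value of joint ring above 0.012 m and horizontal distance between large_die and ring_rim below 0.01 m), for 0.2 s.
At the end, for the whole second after the job is handed in: Cover plate flipped over (above 2.8 rad); the large die at rest in the ring, round end down, within 8 mm of its centre and 10 degrees of upright, held by the gripper with the ring at least 12 of its 16 mm down and over 8 N on the cradle (value of joint ring above 0.012 m and contact force between large_die and cradle above 8 N and contact force between the fingers and large_die above 2 N and horizontal distance between large_die and ring_rim below 0.008 m and z of large_die in the frame of ring_rim below -0.015 m and angle between large_die's own z axis and vertical below 0.17 rad and linear speed of large_die below 0.02 m/s and value of joint flap above 2.8 rad); the arm keeps its last pose, push and grip.
It fails at once if the small die is moved more than 30 mm (distance of small_die from where it was at the start of the episode above 0.03 m).
It fails at once if the clamp is moved more than 30 mm (distance of clamp from where it was at the start of the episode above 0.03 m).
It fails at once if the stop finger is moved more than 30 mm (distance of stop_finger from where it was at the start of the episode above 0.03 m).
It fails at once if the hammer head is moved more than 30 mm (distance of hammer_head from where it was at the start of the episode above 0.03 m).
It also fails if it takes over 58 s, if anything falls off the work surface, if the arm or the gripper's body presses on something with over 40 N, if the wrist force passes 120 N, or if a joint passes its speed limit or range.

## Working session

There is one attempt and no reset: what is moved stays moved. The work goes in short steps, Python scripts to look and compute and a shell command to move; the robot and the scene stay as the last step left them, time stands still between calls to the robot, and variables do not carry over. Pictures are saved under pics/ and viewed, at most 10 in all, crops included, and the job is handed in when it is done.

```bash
mkdir -p pics; python3 - <<'E'
from station import bot
import cv2,numpy as np
for n in("side","top"):
    im=bot.camera(n); cv2.imwrite(f"pics/{n}0.png",cv2.cvtColor(im,cv2.COLOR_RGB2BGR))
    p=bot.camera_params(n); print(n,p["K"],p["k1"],np.round(p["pose"],3))
s=bot.state(); print(s)
a=[cv2.imread(f"pics/{n}0.png") for n in("side","top")]
E
```

```text
side [[483.50890652   0.         256.30679504]
 [  0.         483.50890652 199.97462649]
 [  0.           0.           1.        ]] -0.06415318420584727 [[ 0.871 -0.285  0.401 -0.058]
 [-0.492 -0.514  0.703 -0.865]
 [ 0.006 -0.809 -0.587  0.857]
 [ 0.     0.     0.     1.   ]]
top [[423.46863854   0.         256.83191268]
 [  0.         423.46863854 184.99393531]
 [  0.           0.           1.        ]] -0.07492324432030838 [[-1.900e-02 -9.770e-01  2.110e-01  1.520e-01]
 [-1.000e+00  1.800e-02 -5.000e-03  6.100e-02]
 [ 1.000e-03 -2.110e-01 -9.780e-01  1.554e+00]
 [ 0.000e+00  0.000e+00  0.000e+00  1.000e+00]]
{'time_s': 0.1, 'joint_pos': array([ 6.62937093e+01,  1.64490680e+01,  9.04151988e+01,  5.75924268e-04,
        7.32584103e+01, -8.59410953e+00]), 'qvel': array([-0.08174488, -0.18501365, -0.13826806, -0.00786623, -0.02877278,
       -0.02916843]), 'effort': array([ 6.49450212e-04, -4.07294190e+01, -2.93698937e+01, -1.36807571e-04,
        3.40931030e-03, -5.89791416e-07]), 'position': array([0.17570201, 0.65111181, 0.23006995]), 'tcp_rot': array([[-9.65416325e-01,  2.60711649e-01, -8.69645938e-04],
       [ 2.60712891e-01,  9.65414398e-01, -1.95657621e-03],
       [ 3.29466499e-04, -2.11563852e-03, -9.99997708e-01]]), 'ft_force': array([-0.8540996 ,  0.04948501,  0.0512558 ]), 'torque': array([ 0.01285474,  0.02625271, -0.0077824 ]), 'grasp_force': 0.0, 'gripper_width': 0.996469895230551}
```

View pics/side0.png

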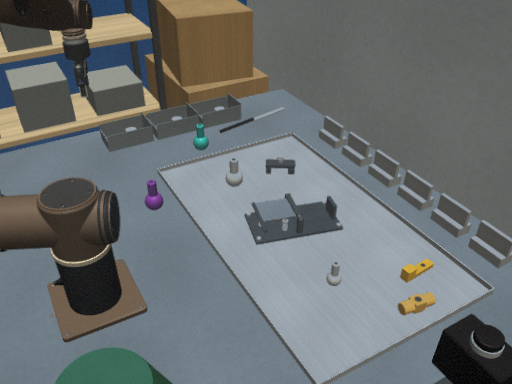

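View pics/top0.png

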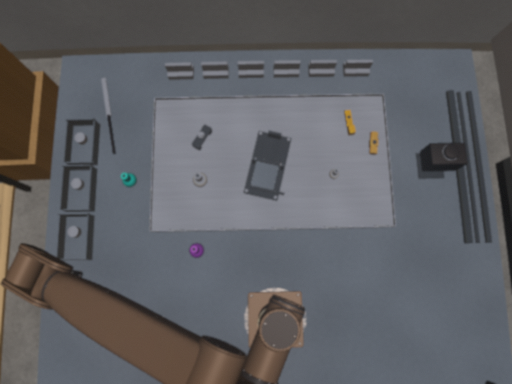

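The side view shows the cradle at about (290,218), with a steel die at (234,173) and another at (334,275). The purple (154,195) and turquoise (201,138) decoys are outside the tray. In the top view the cradle is at (268,165) and the dies are at (200,180) and (334,174). I read the left one as the larger, and will confirm that in one enlarged crop.

```bash
cat > h.py <<'E'
import cv2,numpy as np
from station import bot
def P(n):
    p=bot.camera_params(n); return np.array(p["K"]),p["k1"],np.array(p["pose"])
def ray(n,uv):
    K,k,T=P(n); d=cv2.undistortPoints(np.array([[uv]],float),K,np.array([k,0,0,0,0.]))[0,0]
    return T[:3,3],T[:3,:3]@np.r_[d,1]
def plane(n,uv,z):
    o,d=ray(n,uv); return o+d*(z-o[2])/d[2]
def tri(a,b):
    o1,d1=ray("top",a); o2,d2=ray("side",b)
    s=np.linalg.lstsq(np.c_[d1,-d2],o2-o1,rcond=None)[0]
    p,q=o1+s[0]*d1,o2+s[1]*d2; return (p+q)/2,np.linalg.norm(p-q)
def proj(n,X):
    K,k,T=P(n); R=T[:3,:3].T
    return cv2.projectPoints(np.array(X,float).reshape(-1,1,3),R,-R@T[:3,3],K,np.array([k,0,0,0,0.]))[0].reshape(-1,2)
def crop(n,im,u,v,w,h,s):
    return cv2.resize(im[v:v+h,u:u+w],None,fx=s,fy=s,interpolation=cv2.INTER_CUBIC)
E
python3 - <<'E'
from h import *
s=cv2.imread("pics/side0.png");t=cv2.imread("pics/top0.png")
A=crop("",t,232,120,70,84,5); B=crop("",s,240,185,108,60,4)
C=np.zeros((600,800,3),np.uint8); C[:420,:350]=A; C[:240,360:792]=B
C[250:430,360:540]=crop("",s,212,148,45,45,4); C[250:430,550:730]=crop("",s,312,253,45,45,4)
C[440:590,0:150]=crop("",t,185,165,30,30,5);C[440:590,160:310]=crop("",t,319,159,30,30,5)
cv2.imwrite("pics/crop1.png",C)
E
```

```text
(no output)
```

View pics/crop1.png

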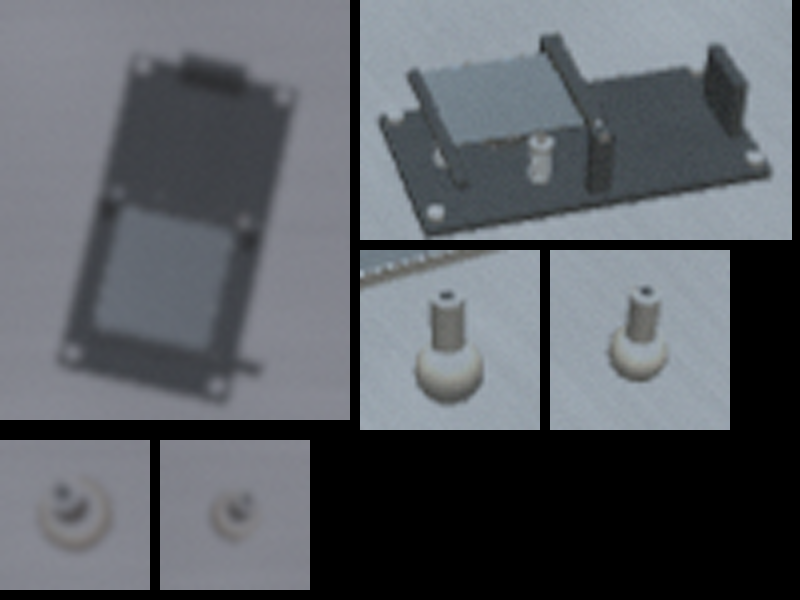

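The crop shows that the left die (side (234,173), top (200,180)) has the larger ball: 14.4 px against 9.6 px in the top view. It is grey steel, so it is the large die. The bar sticks out at the near right: tip at about (284,194) in the top view, and it ends at about (266,231) in the side view.

```bash
python3 - <<'E'
from h import *
np.set_printoptions(precision=4,suppress=True)
T=lambda x,y:(232+(x+.5)/5-.5,120+(y+.5)/5-.5)
S=lambda x,y:(240+(x-359.5)/4-.5,185+(y+.5)/4-.5)
pairs={"bolt-x-y":(T(216,385),S(436,213)),"bolt+x-y":(T(284,97),S(757,160)),"bolt-x+y":(T(72,353),S(398,118)),"bartip":(T(262,369),S(465,185)),
"plate hinge -y corner":(T(233,228),S(585,125)),"post-y top":(T(246,222),S(601,130))}
for k,(a,b) in pairs.items():
    print(k,*tri(a,b))
bt=[plane("top",T(*p),.016) for p in((142,65),(284,97),(72,353),(216,385))]
c=np.mean(bt,0); ax=(bt[0]+bt[1]-bt[2]-bt[3]); ay=(bt[0]+bt[2]-bt[1]-bt[3])
print("bolts z16",np.array(bt),"c",c,"yaw",np.degrees(np.arctan2(ax[1],ax[0])),np.degrees(np.arctan2(-ay[0],ay[1])),np.linalg.norm(ax)/2,np.linalg.norm(ay)/2)
# dies: top-face centre & ball
tt=lambda x,y:(185+(x+.5)/5-.5,165+(y+.5)/5-.5)
ss=lambda x,y:(212+(x-359.5)/4-.5,148+(y-249.5)/4-.5)
print("large top",*tri(tt(62,491-440),ss(447,297)))
print("large ball z31",plane("top",tt(75,516-440),.031),plane("side",ss(449,370),.031),*tri(tt(75,76),ss(449,370)))
t2=lambda x,y:(319+(x-159.5)/5-.5,159+(y-439.5)/5-.5)
print("small top",*tri(t2(246,500),(312+(645-550)/4-.4,253+(292-250)/4-.4)))
print("top z96",plane("top",tt(62,51),.096),plane("side",ss(447,297),.096))
E
```

```text
bolt-x-y [ 0.4383 -0.0115  0.0156] 0.0016449795191693201
bolt+x-y [ 0.6614 -0.0699  0.0144] 0.0004523450080384922
bolt-x+y [0.466  0.0942 0.0138] 0.0008873775860279412
bartip [ 0.4411 -0.0428  0.0613] 0.0010230148816652673
plate hinge -y corner [ 0.5462 -0.0249  0.0586] 0.002451446189906561
post-y top [ 0.5514 -0.0349  0.0589] 0.0005850645553772516
bolts z16 [[ 0.6887  0.0378  0.016 ]
 [ 0.6611 -0.0698  0.016 ]
 [ 0.4651  0.0943  0.016 ]
 [ 0.439  -0.0118  0.016 ]] c [0.5635 0.0126 0.016 ] yaw -14.405948324788877 -14.099555297914478 0.23009970546181907 0.110192611038109
large top [0.5076 0.2663 0.0929] 0.0018047058306356336
large ball z31 [0.5044 0.2649 0.031 ] [0.5037 0.2601 0.031 ] [0.5057 0.2652 0.0273] 0.0009360460478901275
small top [ 0.5202 -0.233   0.0682] 0.0015340800778287798
top z96 [0.5077 0.2656 0.096 ] [0.5043 0.2618 0.096 ]
```

All checks agree: bolts at z≈14–16 mm, bar tip at z≈61, spacing 230×110, die top at z≈93. The cradle yaw is about -14.3°, the ring is at about (0.510,0.026) and the bar grip point is at (0.446,-0.0235,0.062). After a twist of +1.557 rad, tool y lies along cradle +x and tool x along cradle +y.

```bash
python3 -m handwheel '[[[0,0,0],0.125,1],[[0,0,0],0.125,1],[[0,0,0],0.125,1],[[0,0,0],0.125,1],[[0,0,0],0.125,1],[[0,0,0],0.125,1],[[0,0,0],0.125,1],[[0,0,0],0.125,1],[[0,0,0],0.125,1],[[0,0,0],0.125,1],[[0,0,0],0.125,1],[[0,0,0],0.125,1]]' 20
python3 -m handwheel '[[[0,0,0],0.057,1],[[0,1,0],0,1],[[0,1,0],0,1],[[0,1,0],0,1],[[0,1,0],0,1],[[0,1,0],0,1],[[0,1,0],0,1],[[0,1,0],0,1],[[0,1,0],0,1],[[0,1,0],0,1],[[0,0,0],0,1],[[0,0,0],0,1]]'
```

```text
time_s: 1.1
position: [0.1758, 0.6513, 0.2305]
tcp_rot: [[0.198, 0.98, -0.001], [0.98, -0.198, -0.001], [-0.001, -0.0, -1.0]]
ft_force: [0.3, -0.1, -0.8]
gripper_width: 0.999
grasp_force: 0.0
time_s: 2.1
position: [0.439, 0.5838, 0.2302]
tcp_rot: [[0.25, 0.968, -0.001], [0.968, -0.25, -0.001], [-0.001, -0.001, -1.0]]
ft_force: [-0.5, -1.2, -0.1]
gripper_width: 0.997
grasp_force: 0.0
```

```bash
python3 -m handwheel '[[[-1,0.4,0],0,1],[[-1,0.4,0],0,1],[[-1,0.4,0],0,1],[[-1,0.4,0],0,1],[[-1,0.4,0],0,1],[[-1,0.4,0],0,1],[[-1,0.4,0],0,1],[[-1,0.4,0],0,1],[[-1,0.4,0],0,1],[[-1,0.4,0],0,1],[[-1,0.4,0],0,1],[[-1,0.4,0],0,1]]'
python3 -m handwheel '[[[-1,0.1,0],0,1],[[-1,0.1,0],0,1],[[-1,0.1,0],0,1],[[-1,0.1,0],0,1],[[-1,0,0],0,1],[[-1,0,0],0,1],[[-1,0,0],0,1],[[-0.5,0,0],0,1],[[0,0,1],0,1],[[0,0,1],0,1],[[0,0,0],0,1],[[0,0,0],0,1]]'
python3 - <<'E'
from h import *
c=np.array([.446,-.0235,.043]);s=bot.state();print((s["tcp_rot"].T@(c-s["position"]))/.03,s["position"])
E
```

```text
time_s: 3.1
position: [0.4868, 0.2, 0.2311]
tcp_rot: [[0.245, 0.969, -0.0], [0.969, -0.245, 0.0], [0.0, -0.0, -1.0]]
ft_force: [1.3, 0.2, 0.5]
gripper_width: 1.001
grasp_force: 0.0
time_s: 4.1
position: [0.4423, -0.0193, 0.1698]
tcp_rot: [[0.246, 0.969, -0.004], [0.969, -0.246, 0.002], [0.0, -0.005, -1.0]]
ft_force: [1.4, 0.1, 0.3]
gripper_width: 1.001
grasp_force: 0.0
[-0.10599874  0.17321437  4.22694875] [ 0.44230875 -0.01932996  0.16983251]
```

```bash
python3 -m handwheel '[[[-0.1,0.15,0.8],0,1],[[0,0,0.8],0,1],[[0,0,0.8],0,1],[[0,0,0.8],0,1],[[0,0,0.6],0,1],[[0,0,0.4],0,1],[[0,0,0],0,1],[[0,0,0],0,1]]'
python3 - <<'E'
from h import *
C=np.zeros((600,800,3),np.uint8)
s=bot.camera("side")[:,:,::-1];t=bot.camera("top")[:,:,::-1]
C[:400,:350]=crop("",t,232,130,70,80,5); C[:320,360:800]=crop("",s,230,165,110,80,4)
cv2.imwrite("pics/grip.png",C[:410])
c=np.array([.446,-.0235,.043]);s=bot.state();print((s["tcp_rot"].T@(c-s["position"]))/.03,s["position"])
E
```

```text
time_s: 4.77
position: [0.4487, -0.0243, 0.0466]
tcp_rot: [[0.246, 0.969, 0.001], [0.969, -0.246, -0.0], [0.0, 0.001, -1.0]]
ft_force: [0.1, -0.2, 0.4]
gripper_width: 1.001
grasp_force: 0.0
[ 0.0104306  -0.12052861  0.14642365] [ 0.44941097 -0.02469068  0.04740634]
```

View pics/grip.png

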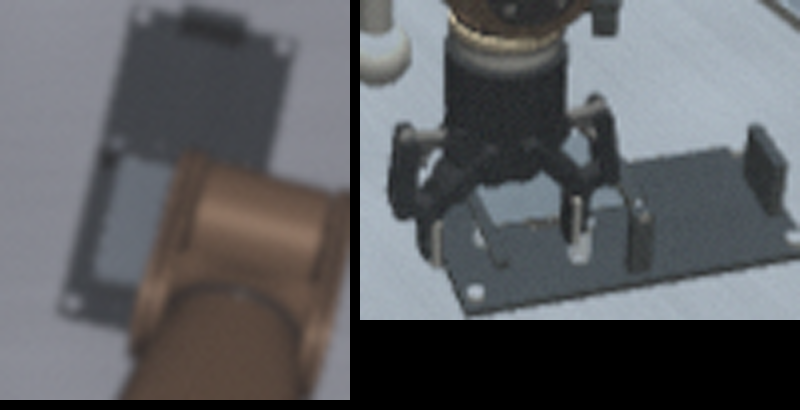

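The fingers straddle the bar: pads at about (437,245) and (575,230) in the crop, bar between them at about (490,235). Next I close the gripper.

```bash
python3 -m handwheel '[[[0,-0.1,0.12],0,-1],[[0,0,0],0,-1],[[0,0,0],0,-1],[[0,0,0],0,-1],[[0,0,0],0,-1],[[0,0,0],0,-1],[[0,0,0],0,-1],[[0,0,0],0,-1],[[0,0,0],0,-1],[[0,0,0],0,-1],[[0,0,0],0,-1],[[0,0,0],0,-1]]' 20
```

```text
time_s: 5.87
position: [0.4436, -0.0236, 0.0417]
tcp_rot: [[0.247, 0.969, -0.004], [0.969, -0.247, 0.001], [-0.0, -0.004, -1.0]]
ft_force: [-5.4, 0.2, 5.4]
gripper_width: 0.106
grasp_force: 20.9
```

```bash
python3 -m handwheel '[[[0,0.03,-0.46],0,-1],[[0,0.09,-0.45],0,-1],[[0,0.15,-0.43],0,-1],[[0,0.2,-0.41],0,-1],[[0,0.25,-0.38],0,-1],[[0,0.3,-0.34],0,-1],[[0,0.34,-0.3],0,-1],[[0,0.38,-0.25],0,-1],[[0,0.41,-0.2],0,-1],[[0,0.43,-0.15],0,-1],[[0,0.45,-0.09],0,-1],[[0,0.46,-0.03],0,-1]]'
python3 - <<'E'
from h import *
s=bot.state();c=np.array([.5635-.0158,.0126-.062,.148]);print((s["tcp_rot"].T@(c-s["position"]))/.03,s["position"],s["ft_force"])
E
```

```text
time_s: 6.87
position: [0.5468, -0.0498, 0.1475]
tcp_rot: [[0.247, 0.969, 0.0], [0.969, -0.247, -0.0], [0.0, 0.0, -1.0]]
ft_force: [-1.4, -0.0, 1.6]
gripper_width: 0.107
grasp_force: 21.0
[ 0.0217744   0.02477719 -0.01815577] [ 0.54681838 -0.04984911  0.14745506] [-1.37270453 -0.01120289  1.62353679]
```

Low forces and exactly on the arc, so I continue over.

```bash
python3 -m handwheel '[[[0,0.46,0.03],0,-1],[[0,0.45,0.09],0,-1],[[0,0.43,0.15],0,-1],[[0,0.41,0.2],0,-1],[[0,0.38,0.25],0,-1],[[0,0.34,0.3],0,-1],[[0,0.3,0.34],0,-1],[[0,0.25,0.38],0,-1],[[0,0.2,0.41],0,-1],[[0,0.15,0.43],0,-1],[[0,0.09,0.45],0,-1],[[0,0.03,0.42],0,-1]]'
python3 -m handwheel '[[[0,0,0],0,-1],[[0,0,0],0,-1],[[0,0,0],0,-1]]'
```

```text
time_s: 7.87
position: [0.6473, -0.0755, 0.0429]
tcp_rot: [[0.247, 0.969, -0.003], [0.969, -0.247, 0.001], [0.0, -0.003, -1.0]]
ft_force: [-18.1, 3.5, 39.1]
gripper_width: 0.109
grasp_force: 24.2
time_s: 8.12
position: [0.6471, -0.0755, 0.0425]
tcp_rot: [[0.247, 0.969, -0.001], [0.969, -0.247, 0.0], [-0.0, -0.001, -1.0]]
ft_force: [-3.0, 0.6, 1.9]
gripper_width: 0.103
grasp_force: 21.1
```

```bash
python3 -m handwheel '[[[0,0,0],0,1],[[0,0,0],0,1],[[0,0,0],0,1],[[0,0,0],0,1],[[0,0,0],0,1],[[0,0,0],0,1],[[0,0,-0.5],0,1],[[0,0,-1],0,1],[[0,0,-1],0,1],[[0,0,-1],0,1],[[0,0,-1],0,1],[[0,0,-1],0,1]]'
python3 -m handwheel '[[[1,-0.75,0],0,1],[[1,-0.75,0],0,1],[[1,-0.75,0],0,1],[[1,-0.75,0],0,1],[[1,-0.75,0],0,1],[[1,-0.75,0],0,1],[[1,-0.75,0],0,1],[[1,-0.75,0],0,1],[[1,-0.75,0],0,1],[[0.8,-0.6,0],0,1],[[0,0,0],0,1],[[0,0,0],0,1]]'
python3 - <<'E'
from h import *
C=np.zeros((500,800,3),np.uint8)
s=bot.camera("side")[:,:,::-1];t=bot.camera("top")[:,:,::-1]
C[:500,:320]=crop("",t,232,104,64,100,5); C[:500,330:800]=crop("",s,190,130,188,200,2.5)
cv2.imwrite("pics/flip.png",C)
c=np.array([.506,.2655,.057]);s=bot.state();print((s["tcp_rot"].T@(c-s["position"]))/.03,s["position"])
E
```

```text
time_s: 9.12
position: [0.6476, -0.0756, 0.2109]
tcp_rot: [[0.247, 0.969, 0.001], [0.969, -0.247, -0.0], [-0.0, 0.002, -1.0]]
ft_force: [1.0, 0.4, -0.6]
gripper_width: 1.002
grasp_force: 0.0
time_s: 10.12
position: [0.5061, 0.2651, 0.2092]
tcp_rot: [[0.244, 0.97, 0.002], [0.97, -0.244, 0.0], [0.001, 0.001, -1.0]]
ft_force: [-0.5, -0.3, 0.0]
gripper_width: 0.998
grasp_force: 0.0
[ 0.05838767 -0.05730974  5.05873351] [0.50704314 0.26339505 0.20876367]
```

View pics/flip.png

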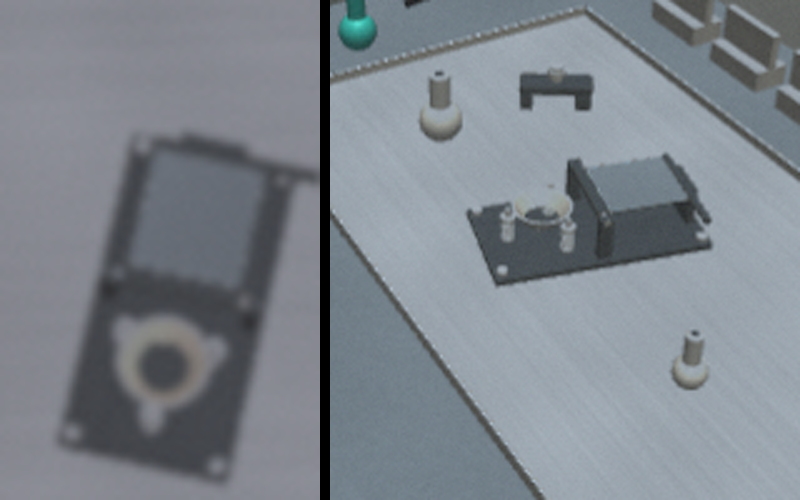

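The plate is flipped onto its rest and the ring is exposed: rim centre in the crop at about (164,362) in the top part and (543,206) in the side part. The die is undisturbed at (440,100). Next: descend on the die and triangulate the rim.

```bash
python3 - <<'E'
from h import *
np.set_printoptions(precision=4,suppress=True)
a=(232+164.5/5-.5,104+362.5/5-.5); b=(190+(543-329.5)/2.5-.5,130+206.5/2.5-.5)
print("rim",*tri(a,b),plane("top",a,.054),plane("side",b,.054))
E
python3 -m handwheel '[[[0.05,-0.05,0.8],0,1],[[0,0,0.8],0,1],[[0,0,0.8],0,1],[[0,0,0.8],0,1],[[0,0,0.8],0,1],[[0,0,0.6],0,1],[[0,0,0.4],0,1],[[0,0,0],0,1],[[0,0,0],0,1]]'
python3 - <<'E'
from h import *
C=np.zeros((400,800,3),np.uint8)
s=bot.camera("side")[:,:,::-1]
cv2.imwrite("pics/die.png",crop("",s,190,120,100,80,6))
c=np.array([.506,.2655,.057]);s=bot.state();print((s["tcp_rot"].T@(c-s["position"]))/.03,s["position"],s["ft_force"])
E
```

```text
rim [0.5097 0.0257 0.0508] 4.8380885207970924e-05 [0.5089 0.0258 0.054 ] [0.5074 0.0221 0.054 ]
time_s: 10.97
position: [0.506, 0.2648, 0.0579]
tcp_rot: [[0.249, 0.969, -0.001], [0.969, -0.249, -0.0], [-0.0, -0.001, -1.0]]
ft_force: [0.3, 0.3, 1.0]
gripper_width: 1.003
grasp_force: 0.0
[ 0.00242755 -0.02728066  0.06693112] [0.50677145 0.26522529 0.05900906] [ 0.17095522 -0.00678988  0.31754889]
```

View pics/die.png

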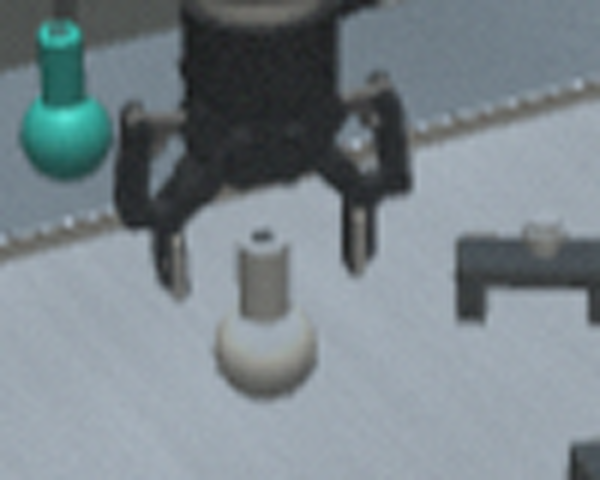

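The open fingers straddle the neck: tips at (178,295) and (360,272), neck at (263,275). The rim triangulates to (0.510,0.026,0.051), which agrees with the bolt-based estimate. Next: grip and lift.

```bash
python3 -m handwheel '[[[0,0,0],0,-1],[[0,0,0],0,-1],[[0,0,0],0,-1],[[0,0,0],0,-1],[[0,0,0],0,-1],[[0,0,0],0,-1],[[0,0,0],0,-1],[[0,0,0],0,-1],[[0,0,0],0,-1],[[0,0,0],0,-1]]' 90
python3 -m handwheel '[[[0,0,-0.3],0,-1],[[0,0,-0.6],0,-1],[[0,0,-0.8],0,-1],[[0,0,-0.8],0,-1],[[0,0,-0.5],0,-1],[[0,0,0],0,-1],[[0,0,0],0,-1],[[0,0,0],0,-1]]'
python3 - <<'E'
from h import *
c=np.array([.510,.026,.15]);s=bot.state();print((s["tcp_rot"].T@(c-s["position"]))/.03,s["position"],s["ft_force"],s["torque"])
s=bot.camera("side")[:,:,::-1]
t=bot.camera("top")[:,:,::-1]
cv2.imwrite("pics/held.png",crop("",s,190,90,100,100,5))
E
```

```text
time_s: 11.85
position: [0.5059, 0.2659, 0.0587]
tcp_rot: [[0.247, 0.969, 0.0], [0.969, -0.247, 0.0], [0.001, 0.0, -1.0]]
ft_force: [-1.8, 0.7, 6.3]
gripper_width: 0.286
grasp_force: 88.6
time_s: 12.52
position: [0.5039, 0.265, 0.1453]
tcp_rot: [[0.247, 0.969, -0.004], [0.969, -0.247, -0.002], [-0.003, -0.004, -1.0]]
ft_force: [-0.4, 0.0, -6.0]
gripper_width: 0.283
grasp_force: 88.9
[-7.66799665  2.16818879 -0.1454212 ] [0.50387682 0.26497447 0.14530582] [-0.36890499  0.01466682 -5.99035144] [-0.05584468 -0.00177916  0.00455557]
```

View pics/held.png

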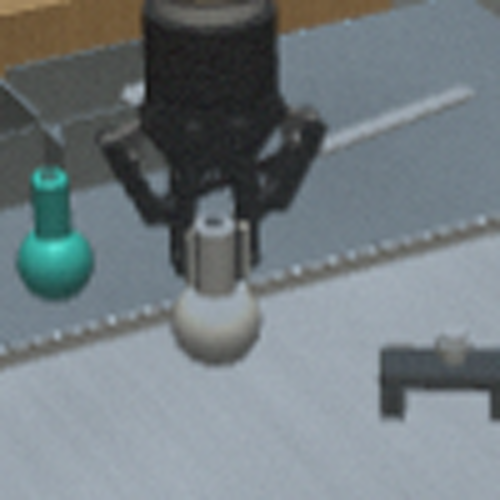

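```bash
python3 -m handwheel '[[[-0.5,0.15,0],0,-1],[[-0.9,0.25,0],0,-1],[[-0.9,0.25,0],0,-1],[[-0.9,0.25,0],0,-1],[[-0.9,0.25,0],0,-1],[[-0.9,0.25,0],0,-1],[[-0.9,0.25,0],0,-1],[[-0.9,0.25,0],0,-1],[[-0.6,0.2,0],0,-1],[[-0.2,0.1,0],0,-1],[[0,0,0],0,-1],[[0,0,0],0,-1]]'
python3 -m handwheel '[[[0,0,0],0,-1],[[0,0,0],0,-1],[[0,0,0],0,-1]]'
python3 - <<'E'
from h import *
c=np.array([.510,.026,.0892]);s=bot.state();print((s["tcp_rot"].T@(c-s["position"]))/.03,s["position"],s["ft_force"])
im=bot.camera("side")[:,:,::-1]
cv2.imwrite("pics/over.png",crop("",im,225,145,100,90,6))
p=s["position"]+[0,0,-.0305]; print("expected ball px in crop",(proj("side",p)-[224.5,144.5])*6)
E
```

```text
time_s: 13.62
position: [0.5126, 0.0286, 0.1469]
tcp_rot: [[0.248, 0.969, -0.002], [0.969, -0.248, 0.001], [0.001, -0.002, -1.0]]
ft_force: [-0.2, 1.4, -4.5]
gripper_width: 0.285
grasp_force: 88.8
time_s: 13.87
position: [0.5129, 0.0294, 0.1477]
tcp_rot: [[0.246, 0.969, -0.0], [0.969, -0.246, 0.0], [0.0, -0.0, -1.0]]
ft_force: [-0.2, 0.4, -4.6]
gripper_width: 0.282
grasp_force: 88.8
[-0.13350064 -0.06651055  1.95064766] [0.51294323 0.02937646 0.14771907] [-0.19976663  0.4112185  -4.59238687]
expected ball px in crop [[308.59256882 280.49763005]]
```

View pics/over.png

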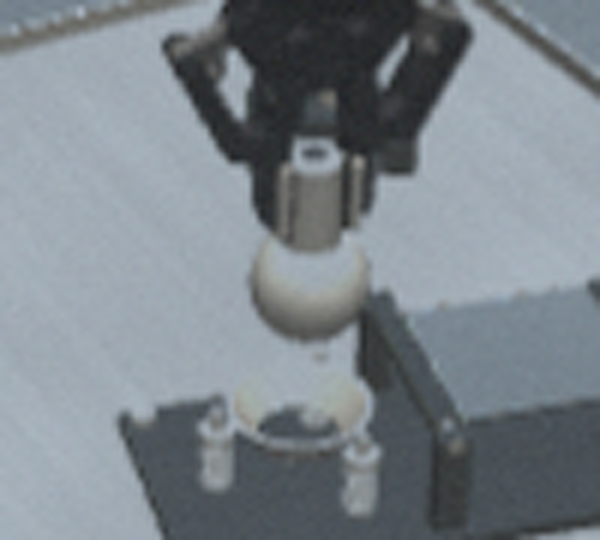

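The die hangs upright over the ring, ball at (310,283) against the predicted (309,280), so it is centred on the tool. Next: correct sideways by about 4 mm and lower it.

```bash
python3 -m handwheel '[[[-0.13,-0.07,0],0,-1],[[0,0,0.5],0,-1],[[0,0,0.5],0,-1],[[0,0,0.4],0,-1],[[0,0,0.2],0,-1],[[0,0,0.1],0,-1],[[0,0,0],0,-1],[[0,0,0],0,-1]]' 110
python3 -m handwheel '[[[0,0,0.1],0,-1],[[0,0,0.1],0,-1],[[0,0,0.1],0,-1],[[0,0,0],0,-1],[[0,0,0],0,-1]]'
python3 - <<'E'
from h import *
c=np.array([.510,.026,.0732]);s=bot.state();print((s["tcp_rot"].T@(c-s["position"]))/.03,s["position"],s["ft_force"])
E
```

```text
time_s: 14.58
position: [0.5106, 0.025, 0.0974]
tcp_rot: [[0.247, 0.969, 0.001], [0.969, -0.247, -0.0], [0.0, 0.001, -1.0]]
ft_force: [0.8, 0.7, -5.7]
gripper_width: 0.276
grasp_force: 108.2
time_s: 15.0
position: [0.5106, 0.0254, 0.0892]
tcp_rot: [[0.247, 0.969, 0.001], [0.969, -0.247, 0.001], [0.001, 0.0, -1.0]]
ft_force: [-3.4, 2.6, 5.7]
gripper_width: 0.278
grasp_force: 109.4
[ 0.01315054 -0.02356892  0.53262566] [0.51057928 0.02543274 0.08917871] [-3.363302    2.5796888   5.71108187]
```

```bash
python3 -m handwheel '[[[0,0,0.1],0,-1],[[0,0,0.1],0,-1],[[0,0,0.1],0,-1],[[0,0,0.1],0,-1],[[0,0,0],0,-1],[[0,0,0],0,-1],[[0,0,0],0,-1]]'
python3 -m handwheel '[[[0,0,0.08],0,-1],[[0,0,0],0,-1],[[0,0,0],0,-1]]'
python3 -m handwheel '[[[0,0,0.05],0,-1],[[0,0,0],0,-1],[[0,0,0],0,-1]]'
```

```text
time_s: 15.58
position: [0.5105, 0.0256, 0.0778]
tcp_rot: [[0.247, 0.969, -0.0], [0.969, -0.247, 0.001], [0.001, -0.001, -1.0]]
ft_force: [-6.2, 2.9, 10.0]
gripper_width: 0.279
grasp_force: 110.1
time_s: 15.83
position: [0.5104, 0.0256, 0.0755]
tcp_rot: [[0.247, 0.969, -0.001], [0.969, -0.247, 0.001], [0.001, -0.001, -1.0]]
ft_force: [-6.8, 2.9, 12.1]
gripper_width: 0.276
grasp_force: 110.2
time_s: 16.08
position: [0.5105, 0.0257, 0.0751]
tcp_rot: [[0.247, 0.969, -0.001], [0.969, -0.247, 0.001], [0.001, -0.002, -1.0]]
ft_force: [-8.1, 3.5, 16.4]
gripper_width: 0.278
grasp_force: 110.9
```

```bash
python3 -m handwheel '[[[0,-0.04,0.05],0,-1],[[0,0,0],0,-1],[[0,0,0],0,-1],[[0,0,0],0,-1],[[0,0,0],0,-1],[[0,0,0],0,-1]]'
python3 - <<'E'
from h import *
im=bot.camera("side")[:,:,::-1]
cv2.imwrite("pics/end.png",crop("",im,225,150,120,90,6))
s=bot.state();print(s["position"],s["ft_force"],s["torque"],s["time_s"])
E
```

```text
time_s: 16.58
position: [0.5103, 0.0258, 0.0749]
tcp_rot: [[0.247, 0.969, 0.001], [0.969, -0.247, 0.001], [0.001, 0.001, -1.0]]
ft_force: [-10.6, 4.5, 20.7]
gripper_width: 0.282
grasp_force: 111.7
[0.51029203 0.02579779 0.07486089] [-9.59755664  4.41394934 22.07027395] [ 0.59193672  1.73152232 -0.07627971] 16.6333
```

View pics/end.png

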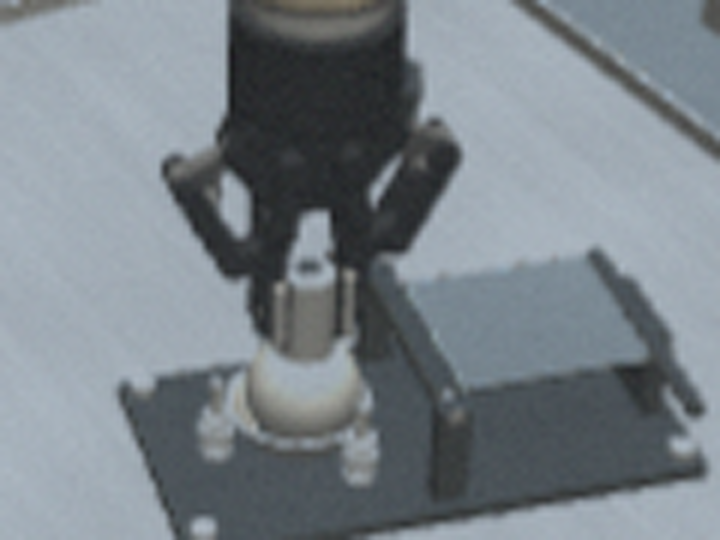

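The ring is down: the rim dropped about 4 px, roughly 15–16 mm. The die is upright and held, the plate is on its rest, and about 22 N of push is on the stop. I'm handing in.

```bash
python3 -c "
from station import bot
print(bot.finish_job())"
```

```text
the job is handed in; nothing more can be done
None
```

The cover plate is flipped onto its rest, and the large die stands upright in the ring, gripped and pressed down about 15–16 mm, onto the stop by the force rise, with about 22 N of push; the job was handed in at about 16.6 s with no verdict returned.

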